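Fit the collared pin in the shoemaker's bench jack

ROBOT

A 7-joint arm with a two-finger parallel gripper is mounted at the origin on the work surface. World frame = base frame: x ahead of the robot, y to its left, z up, the work surface at z = 0. Lengths are in m, angles in rad, forces in N, time in s.
With the tool pointing down it reaches from about 0.4 to 0.875 m from the base axis. Payload 19.3 kg.
Tool frame: the origin (TCP) lies on the centre line of the jaws, within the pads' length; the fingertips stand 25 mm ahead of it and the grasp point (between the pads) lies 6 mm ahead of it; z points along the fingers, x is the direction in which the jaws open and shut, and the axes are right-handed (so a half turn about z gives the same grasp; the last joint's range is limited). The gripper opens to 85 mm and grips with 20 to 120 N. Pads are 22 mm wide; open, the fingers measure 114 mm over their backs; the gripper's body (76 mm by 85 mm) begins 54 mm behind the grasp point. The pads swing forward as they close: fully open they stand 13 mm farther back than shut.
Start: joints at [-1.355, 0.521, -0.036, 1.599, 0.021, 1.021, -0.113], TCP at [0.176, 0.6, 0.256] pointing down, gripper open.
Joint ranges: [-2.91, 2.91], [-0.3, 2.13], [-1.5, 1.42], [0.17, 2.43], [-1.26, 4.41], [0.16, 1.93], [-2.52, 2.52]. Speed limits (rad/s): [1.89, 1.89, 2.39, 2.39, 3.01, 3.01, 3.01].

INTERFACE

Orientations are given as a unit quaternion [x, y, z, w].
In Python, from station import arm gives the robot as it stands.
- The arm moves only by the tool carry_out, never from a script. Its argument "commands" is a list of rows, each a list of 5 numbers: the finger opening in mm, from 0 to 85.4, then the shift along the world's x, y, z as a fraction of full scale, then the turn about the world's z as a fraction of full scale. In form: [[fingers, dx, dy, dz, yaw], ...]. A call has 1 to 12 rows; each row is the pose to reach, as a shift and turn from the pose commanded when the call began, turning the shorter way round; what a row does not reach only later rows make up. Full scale, the value 1, is 0.4 m for a shift and 2 pi rad for a turn. A row lasts 1/8 s, in which the tool goes at most 62.5 mm and 10.7 degrees, less where a joint would pass 70% of its speed; a pose out of reach is approached as far as the arm can. A call with a number of a shift or a turn outside -1 to 1 is refused whole. A call with a gripper value outside its range is refused whole. The fingers move at their own pace and stop on an object; "newtons" is the grip in N (left out, the last holds). Time passes only in rows, so rows that repeat a pose let the fingers close. It gives the time, the measured TCP pose, the force and the opening at its end, in the units of the state.
- arm.get_state(): the state, without advancing time (a new reading comes with each control period).
- arm.read_camera(name): name is "scene" or "side" or "wrist"; returns a dict with "pixels" (420x560x3 uint8, blue, green, red), "camera_matrix" (3x3 intrinsics, pixels), "cam_to_world" (4x4, takes a point from camera to world coordinates). Camera axes: x right, y down, z forward; pixel columns grow to the right and rows downward; lengths in m; the calibration is good to about 2 mm. A picture is of the moment at which its call begins. There is no depth.
- arm.hand_in(): hands the job in, once; it reports no verdict.
Trained networks look in a picture, given as the dict that the camera call returned (one of the last four; its "shot" number tells which), for a name from the list of things; names that differ only in an ending like _2 or _b are one class to them, and where a whole thing is asked for, a point or a joint stands for the part that bears it (a point fixed in the world has none). Each returns a list of dicts, best first, with "score" (0 to 1); they miss things now and then, are a little off and sometimes report something else, mostly with a low value. They report only what shows in the picture. A call takes as long as a camera call. They do not tell look-alikes from the thing itself.
- arm.find_in(picture, thing): "xy" ([column, row] as shares, 0 to 1, of the picture: columns of its width, rows of its height, amid what is visible of it).
- arm.silhouettes(picture, thing): "pixels" (420x560 bool, what is visible of it) and "xy" ([column, row] as shares, 0 to 1, of the picture: columns of its width, rows of its height, amid what is visible of it).
The state is a dict: "time_s": time; "joint_positions": joint angles; "joint_velocities": joint speeds; "tau": joint torques, N m; "ee_pos": TCP position; "orientation": TCP orientation; "force": force on the tool from outside, world axes, zero at the start; "moment": the same for the moment, N m; "opening": finger opening in m.
Only numpy, scipy, OpenCV 4.12 (cv2) and the standard library are available. Lean on these libraries where they do the work, as an engineer would, in place of code of your own. Each camera call takes 0.05 s, during which the arm holds its last target.

TASK

Take the collared pin (the straight steel pin with a flat round collar) out of the wooden rack and fit it, tapered foot down, into the socket of the bench jack until its collar rests on the socket's rim and it stands upright, then let go. Lower it in rather than dropping it. Leave the plain bar and the dome-headed stake standing in their holes in the rack.

Things in the scene. Friction and masses are not known exactly. Their poses are not given: they have to be found in the camera images.
- collar_pin: Steel pin, about 0.36 kg, 135 mm long, upright in one of the rack's three holes. From the foot up: round shank 20 mm thick, 55 mm long (lowest 12 mm tapers to 10 mm); flat round collar 54 mm across, 55 to 65 mm up, resting on the rack's top; straight stem 16 mm thick, 65 to 135 mm up, to grip by. Pulls straight out freely. Origin: centre of the foot; z up to the stem's end; yaw means nothing.
- socket (a point): Centre of the mouth of the bench jack's socket, level with its flat rim, 80 mm above the table. Jack: fixed green base plate 150 x 120 x 16 mm with a dark steel round socket 80 mm across; its vertical hole is 33 mm wide, 62 mm deep. A T-shaped clamp screw sticks out sideways below the rim and plays no part. z points up. When the pin is home its foot is 55 mm below this point.
- plain_bar: To be left: plain round steel bar, no collar, 20 mm thick, 140 mm long, in the same rack, its top 150 mm above the table, leaning a little. Origin: centre of its lower end, z up. The rack: a fixed wooden block 80 x 250 x 70 mm high with three 24 mm holes 80 mm apart in a straight row along its length; tools vary in order. Fingers have most room closing across the row.
- dome_stake: To be left: steel stake with a mushroom-shaped head 54 mm across, standing in the same rack, its top 135 mm above the table; just above the rack it is 32 mm thick. Origin: centre of its foot, which is 15 mm above the table; z up.
Things that resemble listed ones, but are neither listed nor needed, are in the scene too. What is shaped like the collar_pin but green is not meant. Leave any turquoise look-alike of the part that bears socket alone.

How it is judged:
By the outcome, as a careful person would: the job done as asked, in the order asked, and still so for the second after the job is handed in, with the robot touching nothing.
It also fails if it takes over 38 s, if anything falls off the work surface, if the arm or the gripper's body presses on something with over 40 N, if the wrist force passes 120 N, or if a joint passes its speed limit or range.

## Working session

There is one attempt and no reset: what is moved stays moved. The work goes in short steps, Python scripts to look and compute and a tool call to move; the robot and the scene stay as the last step left them, time stands still between calls to the robot, and variables do not carry over. Pictures are saved under pics/ and viewed, and the job is handed in when it is done.

Besides the shell and the picture viewer there is one more tool, called after "Emit:" as name(argument=value, ...) on one line, values as JSON. carry_out: Moves the arm, as the interface text tells. Shift numbers are shares of 0.4 m and turn numbers shares of 2 pi rad, none past 1 either way. Its arguments: {"type":"object","properties":{"commands":{"type":"array"},"newtons":{"type":"number"}},"required":["commands"]}

```bash
mkdir -p pics; ls; cat > h.py <<'E'
import numpy as np, cv2, pickle
from station import arm
def shot(name,fn):
    p=arm.read_camera(name); cv2.imwrite('pics/'+fn+'.png',p['pixels']); pickle.dump(p,open('pics/'+fn+'.pkl','wb')); return p
def ray(p,u,v):
    K=p['camera_matrix'];T=p['cam_to_world']
    d=T[:3,:3]@np.linalg.solve(K,[u,v,1.]); return T[:3,3],d
def atz(p,u,v,z):
    o,d=ray(p,u,v); return o+d*(z-o[2])/d[2]
def proj(p,X):
    K=p['camera_matrix'];T=p['cam_to_world']
    c=T[:3,:3].T@(np.array(X)-T[:3,3]); q=K@c; return q[:2]/q[2]
def tri(obs):
    A=np.zeros((3,3));b=np.zeros(3)
    for p,u,v in obs:
        o,d=ray(p,u,v); d=d/np.linalg.norm(d); M=np.eye(3)-np.outer(d,d);A+=M;b+=M@o
    return np.linalg.solve(A,b)
E
python3 - <<'E'
from h import *
for c in ['scene','side','wrist']:
    p=shot(c,c+'1'); print(c,p['cam_to_world'][:3,3].round(3),p['cam_to_world'][:3,2].round(2))
    for t in ['collar_pin','socket','plain_bar','dome_stake']:
        print(t,[(round(r['score'],2),(np.array(r['xy'])*[560,420]).round()) for r in arm.find_in(p,t)])
s=arm.get_state();print(s['time_s'],s['ee_pos'],s['orientation'],s['opening'])
E
```

```text
pics
scene [0.901 0.191 0.794] [-0.41 -0.31 -0.86]
collar_pin [(0.91, array([352., 249.])), (0.85, array([312., 217.]))]
socket [(0.65, array([147., 165.])), (0.57, array([242., 165.]))]
plain_bar [(0.77, array([438., 273.]))]
dome_stake [(0.7, array([396., 257.]))]
side [ 0.283 -0.906  0.587] [ 0.25  0.83 -0.49]
collar_pin [(0.89, array([256., 171.])), (0.71, array([266., 210.]))]
socket [(0.82, array([404., 345.])), (0.6, array([275., 293.]))]
plain_bar [(0.82, array([222., 141.]))]
dome_stake [(0.56, array([240., 151.]))]
wrist [0.107 0.62  0.374] [ 0.28 -0.08 -0.96]
collar_pin []
socket []
plain_bar []
dome_stake []
0.75 [0.17624938 0.59964395 0.25631919] [ 8.00627846e-01  5.99161959e-01  1.42482251e-05 -7.20959924e-06] 0.085724651461295
```

View pics/scene1.png

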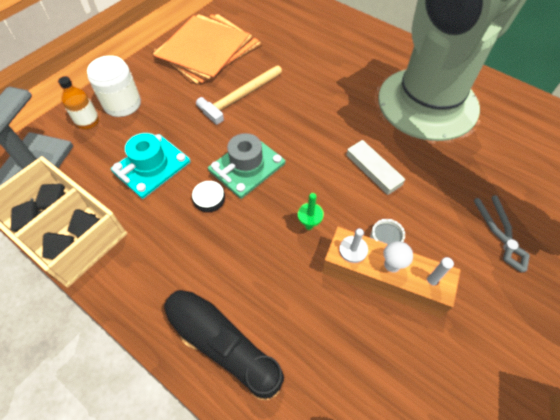

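View pics/side1.png

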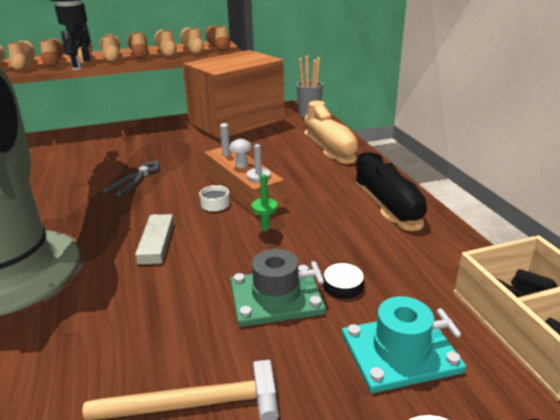

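View pics/wrist1.png

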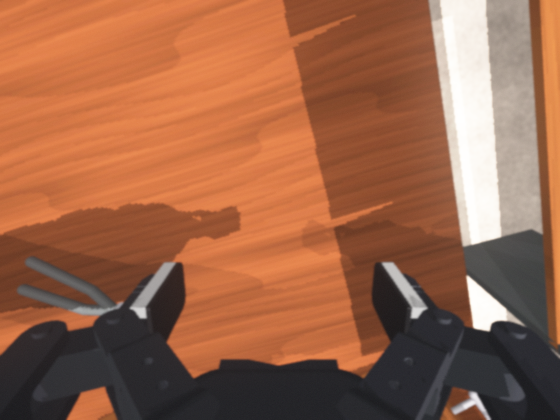

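Candidates for the pin in the scene view are the steel collared pin in the rack at (353,245), the green look-alike at (312,212), the plain bar at (441,272) and the dome stake at (397,256). I choose the steel one at (353,245). The dark jack at (245,152) is the target, and the turquoise one at (147,152) is not. Next are close crops.

```bash
python3 - <<'E'
from h import *
a=cv2.imread('pics/scene1.png');b=cv2.imread('pics/side1.png')
f=lambda i,x,y,w,h:cv2.resize(i[y:y+h,x:x+w],(400,300),interpolation=cv2.INTER_CUBIC)
o=np.vstack([np.hstack([f(a,320,210,100,75),f(a,205,125,80,60)]),np.hstack([f(b,200,120,100,75),f(b,226,240,100,75)])])
cv2.imwrite('pics/crop1.png',o)
E
```

```text
(no output)
```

View pics/crop1.png

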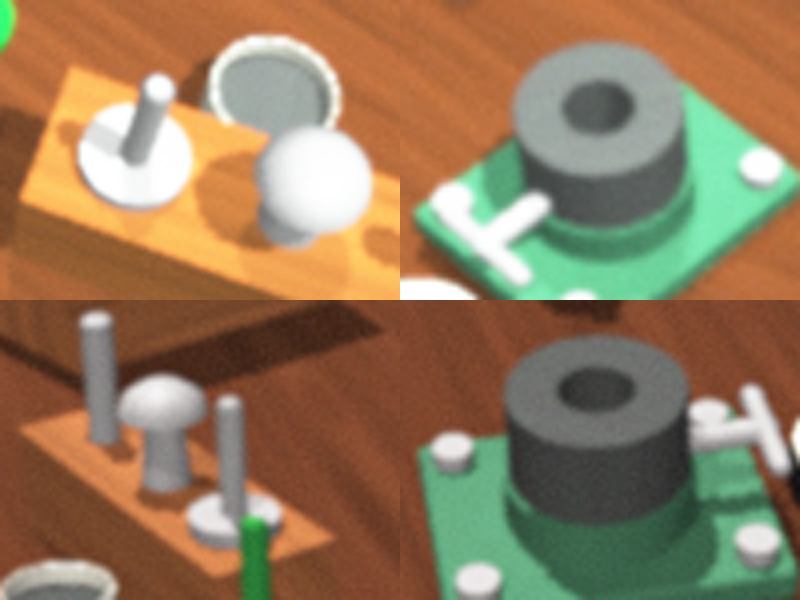

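```bash
python3 - <<'E'
from h import *
P=lambda n:pickle.load(open(f'pics/{n}.pkl','rb'))
s,d=P('scene1'),P('side1')
def go(n,a,b,z):
    print(n,tri([(s,*a),(d,*b)]).round(4),atz(s,*a,z).round(4),atz(d,*b,z).round(4))
go('top',(359.5,231.3),(257.4,145.3),.15)
go('collar',(354,248.5),(258.5,172.5),.08)
go('sock',(244.7,146.6),(275.3,262.5),.08)
# dome & bar & rack corners
print('bar',atz(s,447,264,.15).round(3),atz(d,224,125,.15).round(3)); print('dome', tri([(s,398,253),(d,240.5,146)]).round(3))
print('rackcorners',[atz(s,u,v,.07).round(3) for u,v in[(337.5,227),(325.5,260)]])
E
```

```text
top [0.5414 0.0903 0.1487] [0.541  0.0908 0.15  ] [0.5412 0.0859 0.15  ]
collar [0.5418 0.0916 0.0798] [0.5411 0.0919 0.08  ] [0.5422 0.0904 0.08  ]
sock [ 0.4757 -0.248   0.0774] [ 0.4762 -0.2461  0.08  ] [ 0.4755 -0.2522  0.08  ]
bar [0.502 0.246 0.15 ] [0.498 0.237 0.15 ]
dome [0.52  0.166 0.119]
rackcorners [array([0.516, 0.037, 0.07 ]), array([0.592, 0.06 , 0.07 ])]
```

Emit:
carry_out(commands=[[85,0.75,-1,0,-0.158],[85,0.75,-1,0,-0.158],[85,0.75,-1,0,-0.158],[85,0.75,-1,0,-0.158],[85,0.75,-1,0,-0.158],[85,0.75,-1,0,-0.158],[85,0.75,-1,0,-0.158],[85,0.75,-1,0,-0.158],[85,0.75,-1,0,-0.158],[85,0.75,-1,0,-0.158],[85,0.75,-1,0,-0.158]], newtons=60)

```text
time_s: 2.12
ee_pos: [0.4756, 0.2008, 0.2563]
orientation: [0.989, 0.147, -0.0, -0.0]
force: [-0.8, -0.5, 0.2]
opening: 0.0847
```

Emit:
carry_out(commands=[[85,0.165,-0.274,0,0],[85,0.165,-0.274,0,0],[85,0.165,-0.274,0,0],[85,0.165,-0.274,0,0]])

```text
time_s: 2.62
ee_pos: [0.5419, 0.091, 0.2561]
orientation: [0.989, 0.146, -0.0, -0.0]
force: [-0.5, -0.3, -0.2]
opening: 0.0854
```

```bash
python3 - <<'E'
from h import *
p=shot('wrist','w2'); shot('scene','s2')
s=arm.get_state();print(s['time_s'],s['ee_pos'])
print(proj(p,[.5415,.091,.15]),proj(p,[.5415,.091,.08]),proj(p,[.52,.166,.119]))
E
```

```text
2.725 [0.54166046 0.09176566 0.25623124]
[276.21463736 214.14779205] [276.67162124 191.43317938] [277.70120913 103.95725763]
```

View pics/w2.png

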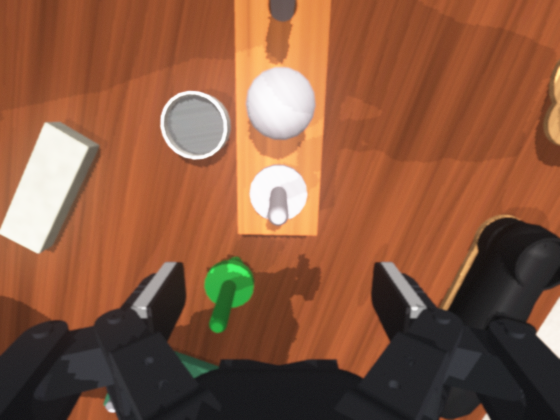

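```bash
python3 - <<'E'
from h import *
P=lambda n:pickle.load(open(f'pics/{n}.pkl','rb'))
s,d,w=P('scene1'),P('side1'),P('w2')
print('green collar',tri([(s,311,214),(d,264.5,206),(w,229,283)]).round(3),'top',tri([(s,312.5,194),(d,264,177),(w,217,327)]).round(3))
print('pin collar3',tri([(s,354,248.5),(d,258.5,172.5),(w,279,193)]).round(4),'top',tri([(s,359.5,231.3),(d,257.4,145.3),(w,279,216)]).round(4))
print('bowl',atz(w,195,125,.03).round(3))
E
```

```text
green collar [ 0.521 -0.028  0.06 ] top [ 0.521 -0.031  0.132]
pin collar3 [0.5426 0.091  0.0805] top [0.5424 0.0902 0.1492]
bowl [0.443 0.123 0.03 ]
```

Emit:
carry_out(commands=[[85,0.001,0,-0.12,0],[85,0.001,0,-0.22,0],[85,0.001,0,-0.3,0],[85,0.001,0,-0.338,0],[85,0.001,0,-0.338,0],[40,0.001,0,-0.338,0],[0,0.001,0,-0.338,0],[0,0.001,0,-0.338,0],[0,0.001,0,-0.338,0],[0,0.001,0,-0.338,0],[0,0.001,0,-0.338,0],[0,0.001,0,-0.338,0]])

```text
time_s: 4.22
ee_pos: [0.5428, 0.0901, 0.1214]
orientation: [0.989, 0.146, 0.0, -0.0]
force: [-1.3, 0.2, 5.8]
opening: 0.0147
```

```bash
python3 - <<'E'
from h import *
p=shot('wrist','w3'); q=shot('scene','s3')
s=arm.get_state();print(s['time_s'],s['ee_pos'],s['opening'],s['force'])
cv2.imwrite('pics/c3.png',np.hstack([cv2.resize(q['pixels'][150:330,260:500],(400,300)),cv2.resize(p['pixels'],(400,300))]))
E
```

```text
4.325 [0.54274108 0.09007635 0.12140523] 0.015285522482355565 [-1.12678572 -0.39679317  6.31703028]
```

View pics/c3.png

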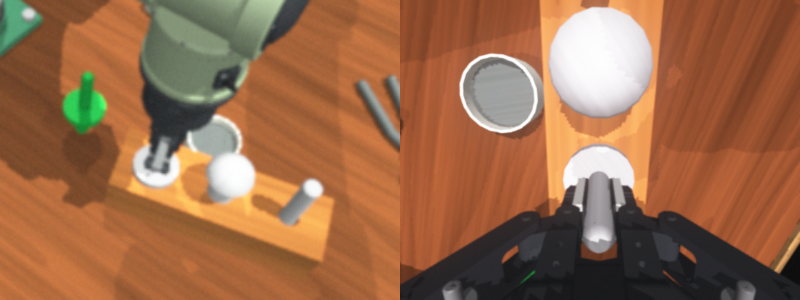

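The pin is gripped at the stem, with an opening of about 15 mm. The dome and the bar are untouched. Next I lift it straight up.

Emit:
carry_out(commands=[[0,0,0,0.02,0],[0,0,0,0.06,0],[0,0,0,0.12,0],[0,0,0,0.2,0],[0,0,0,0.3,0],[0,0,0,0.38,0],[0,0,0,0.4,0],[0,0,0,0.4,0]], newtons=80)

```text
time_s: 5.32
ee_pos: [0.5424, 0.0901, 0.2811]
orientation: [0.989, 0.146, 0.0, -0.0]
force: [-0.2, 0.2, -2.6]
opening: 0.0142
```

```bash
python3 - <<'E'
from h import *
p=shot('wrist','w4'); q=shot('scene','s4'); r=shot('side','d4')
s=arm.get_state();print(s['time_s'],s['ee_pos'],s['opening'],s['force'],s['moment'])
cv2.imwrite('pics/c4.png',np.vstack([np.hstack([cv2.resize(q['pixels'][130:310,260:500],(400,300)),cv2.resize(p['pixels'],(400,300))]),np.hstack([cv2.resize(r['pixels'][60:240,160:400],(400,300)),np.zeros((300,400,3),np.uint8)])]))
E
```

```text
5.475 [0.54212698 0.08999063 0.27996922] 0.014003949020312061 [-0.8017126   0.11750791 -2.8669977 ] [0.02238692 0.05011889 0.04848989]
```

View pics/c4.png

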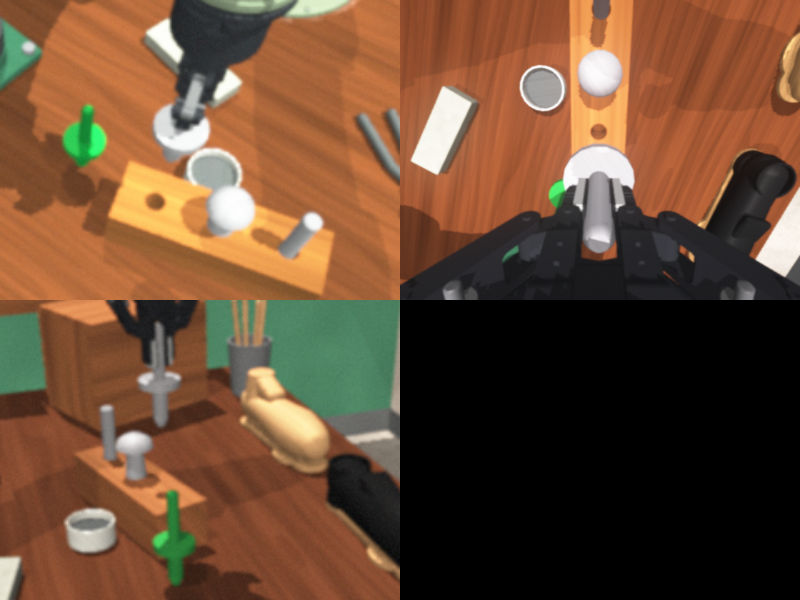

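Emit:
carry_out(commands=[[0,-0.167,-0.845,0,-0.1],[0,-0.167,-0.845,0,-0.1],[0,-0.167,-0.845,0,-0.1],[0,-0.167,-0.845,0,-0.1],[0,-0.167,-0.845,0,-0.1],[0,-0.167,-0.845,0,-0.1],[0,-0.167,-0.845,0,-0.1],[0,-0.167,-0.845,-0.1,-0.1],[0,-0.167,-0.845,-0.17,-0.1],[0,-0.167,-0.845,-0.17,-0.1],[0,-0.167,-0.845,-0.17,-0.1]])

```text
time_s: 6.85
ee_pos: [0.4762, -0.2478, 0.2138]
orientation: [0.986, -0.167, 0.0, 0.0]
force: [0.1, -0.0, -2.8]
opening: 0.0142
```

```bash
python3 - <<'E'
from h import *
q=shot('scene','s5'); r=shot('side','d5')
s=arm.get_state();print(s['time_s'],s['ee_pos'],s['opening'],s['force'],s['moment'])
e=s['ee_pos']
for p in(q,r):print([proj(p,X).round(1) for X in ([.4757,-.248,.08],[e[0],e[1],e[2]-.106],[e[0],e[1],e[2]-.094])])
cv2.imwrite('pics/c5.png',np.hstack([cv2.resize(q['pixels'][85:205,195:295],(400,480),interpolation=2),cv2.resize(r['pixels'][190:310,225:325],(400,480),interpolation=2)]))
E
```

```text
6.95 [ 0.47634708 -0.24799173  0.21412773] 0.01407370623245167 [ 0.71706416  0.32268437 -2.77203807] [-0.03366076 -0.05933753  0.00394751]
[array([244.2, 146.1]), array([243., 138.]), array([242.6, 134.4])]
[array([274.7, 261.1]), array([274.6, 247.5]), array([274.5, 241.5])]
```

View pics/c5.png

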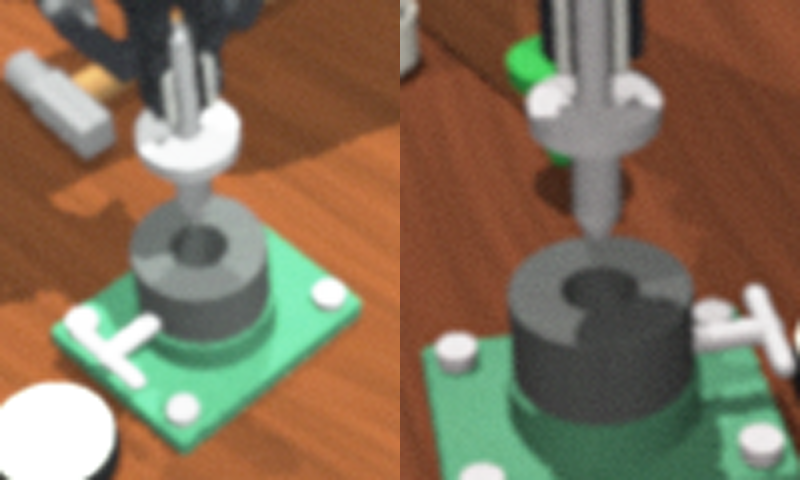

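```bash
python3 - <<'E'
from h import *
P=lambda n:pickle.load(open(f'pics/{n}.pkl','rb'))
s,d=P('s5'),P('d5')
print('foot',tri([(s,243.8,138.5),(d,274.5,249)]).round(4),'hole',tri([(s,245,146.2),(d,275.1,262.8)]).round(4))
E
```

```text
foot [ 0.4754 -0.2477  0.1053] hole [ 0.4748 -0.2484  0.0774]
```

Emit:
carry_out(commands=[[0,-0.001,-0.002,-0.04,0],[0,-0.001,-0.002,-0.08,0],[0,-0.001,-0.002,-0.11,0],[0,-0.001,-0.002,-0.14,0],[0,-0.001,-0.002,-0.165,0],[0,-0.001,-0.002,-0.185,0],[0,-0.001,-0.002,-0.195,0],[0,-0.001,-0.002,-0.195,0]])

```text
time_s: 7.95
ee_pos: [0.4754, -0.2488, 0.135]
orientation: [0.986, -0.167, -0.0, -0.0]
force: [0.2, 0.7, -2.9]
opening: 0.0143
```

```bash
python3 - <<'E'
from h import *
q=shot('scene','s6'); r=shot('side','d6')
s=arm.get_state();print(s['time_s'],s['ee_pos'],s['opening'],s['force'],s['moment'])
cv2.imwrite('pics/c6.png',np.hstack([cv2.resize(q['pixels'][85:205,195:295],(400,480),interpolation=2),cv2.resize(r['pixels'][190:310,225:325],(400,480),interpolation=2)]))
E
```

```text
8.05 [ 0.4755522  -0.24884994  0.13535063] 0.01406388418855894 [ 0.39712264  0.37828134 -3.05859951] [-0.0150602  -0.00977429  0.02219448]
```

View pics/c6.png

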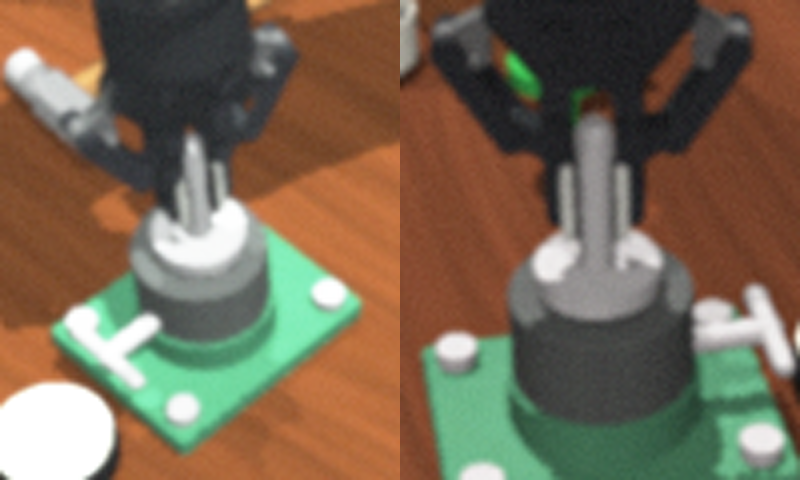

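It is in the hole with no contact force, about 4 mm left. I lower gently until I see contact.

Emit:
carry_out(commands=[[0,0,0,-0.004,0],[0,0,0,-0.008,0],[0,0,0,-0.008,0]])

```text
time_s: 8.43
ee_pos: [0.4754, -0.2487, 0.1318]
orientation: [0.986, -0.167, -0.0, -0.0]
force: [1.0, -0.3, -2.7]
opening: 0.0144
```

Emit:
carry_out(commands=[[0,0,0,-0.002,0],[0,0,0,-0.002,0]])

```text
time_s: 8.68
ee_pos: [0.4754, -0.2488, 0.1315]
orientation: [0.986, -0.167, 0.0, -0.0]
force: [-4.2, 1.8, 7.5]
opening: 0.014
```

Contact: the force rose by about 10 N with the TCP at z 0.1315, against the 0.131 expected. Releasing.

Emit:
carry_out(commands=[[25,0,0,0,0],[25,0,0,0,0],[45,0,0,0,0],[60,0,0,0,0],[60,0,0,0,0],[60,0,0,0,0]], newtons=20)

```text
time_s: 9.43
ee_pos: [0.4754, -0.2488, 0.1311]
orientation: [0.986, -0.167, -0.0, -0.0]
force: [0.3, 0.3, 0.2]
opening: 0.06
```

Emit:
carry_out(commands=[[60,0,0,0.03,0],[60,0,0,0.1,0],[60,0,0,0.2,0],[60,0,0,0.3,0],[60,0,0,0.4,0],[60,0,0,0.4,0],[60,0,0,0.4,0]])

```text
time_s: 10.3
ee_pos: [0.4752, -0.2485, 0.291]
orientation: [0.986, -0.167, -0.0, -0.0]
force: [0.6, 0.1, -0.4]
opening: 0.0599
```

```bash
python3 - <<'E'
from h import *
q=shot('scene','s7'); r=shot('side','d7')
s=arm.get_state();print(s['time_s'],s['ee_pos'],s['opening'],s['force'])
for p in(q,r):print([proj(p,[.4754,-.2487,z]).round(1) for z in (.16,.09)])
f=lambda i,x,y,w,h:cv2.resize(i['pixels'][y:y+h,x:x+w],(400,300),interpolation=2)
cv2.imwrite('pics/c7.png',np.vstack([np.hstack([f(q,195,105,100,75),f(r,225,205,120,90)]),np.hstack([f(q,300,150,200,150),f(r,160,90,160,120)])]))
E
```

```text
10.4 [ 0.47502921 -0.2485555   0.29038388] 0.059928704648556416 [ 0.48826379  0.08614135 -0.43030615]
[array([241.1, 121.2]), array([243.7, 143. ])]
[array([273.5, 221.6]), array([274.5, 256.6])]
```

View pics/c7.png

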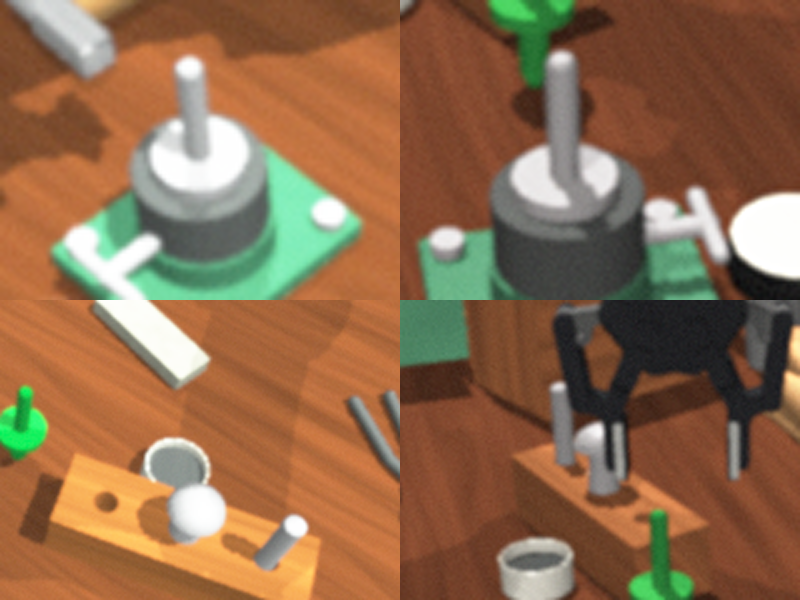

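The pin stands upright with its collar flat on the rim. Its stem top is at about (242.5,121.5) in the scene view and (273.6,223) in the side view, both within about 1.5 px of prediction. The bar and the dome stake are still standing in the rack. Handing in.

```bash
python3 -c "
from station import arm
print(arm.hand_in())"
```

```text
the job is handed in; nothing more can be done
None
```

The collared steel pin is now in the dark jack's socket, foot down, upright, with its collar resting on the rim. I lifted it straight out of the rack and lowered it in. On contact the force rose by about 10 N at the expected height. I then let go, backed off about 160 mm straight up, and handed in at about 10.4 s.

- **Pin:** in the last scene and side pictures the stem's top is within about 1.5 px of where a fully seated, upright pin should appear.
- **Rack and look-alikes:** the plain bar and the dome stake still stand in their holes. I did not touch the green pin or the turquoise jack.
- **Robot:** the gripper is clear of everything, and the wrist force reads about zero.
- **Disagreement:** before the fit, the two cameras put the socket's centre about 6 mm apart in y at rim height. Comparing foot and hole in both views left an offset of about 1 mm, and I saw no side contact going in. No check failed.

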